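# Plug the elbow nozzle into the extractor's sprung-flap inlet

### The job

Plug the elbow nozzle into the free inlet of the bench dust extractor: lever the inlet's sprung flap up with the end of the nozzle's own tube, keep holding it back with the tube, and push the tube gently all the way home in the inlet, with the suction mouth facing the extractor's front (the side with the switch). Then let go, so that the nozzle stands in the inlet with the flap leaning on it. Never press or knock hard on the extractor, and leave everything else on the bench where it is.

Things in the scene. Friction and masses are not known exactly. Their poses are not given: they have to be found in the camera images.
- nozzle: Elbow-shaped suction nozzle, 150 mm tall, 0.16 kg, standing upright. Origin: centre of its lower end face, z up the tube. Aluminium tube, 32 mm diameter, z 0 to 110 mm (end bevelled 1 mm, black ring at 40 to 42 mm marks how deep it goes in). Above it a black head, z 110 to 150, x -32 to +20, with flat cheeks 34 mm apart facing +y and -y: grip it there, across y, near x = 0.
- nozzle_tip (a point): centre of the nozzle tube's lower end face (the nozzle's origin)
- nozzle_mouth (a point): centre of the nozzle's suction mouth, which faces the nozzle's -x: a rectangular black hood on the head, 56 mm wide in y, 40 mm tall, from x -32 to -60 mm. This point is at (-60, 0, 130) mm in the nozzle's frame.
- extractor: Bench-top dust extractor, fixed. Pale case 200 mm (x) by 300 mm (y), top at 92 mm, origin at the centre of its underside, z up. Front (louvres, red switch, knob) faces its -x. Two black inlet fittings on top: at y +20 mm one in use (fixed riser with round hood, up to 188 mm above the table); at the -y end the free one, shut by the sprung flap.
- port (a point): nominal centre of the free inlet's rim, (0, -128, 102) mm in the extractor's frame, same axes. The black fitting (bore, hinge and flap in one) floats in an oversize cut-out, held by 15 N of friction: it truly sits up to 5 mm off this point in x and in y, so the bore must be felt for; heights are exact. Bore: vertical, 34 mm diameter, square-edged, 40 mm down from the rim to a flat seat.
- inlet_flap (a joint): opening angle of the fitting's steel flap, rad: 0 shut flat on the rim, 1.57 upright, stop at 1.8. Hinge axis along the extractor's x, 22 mm to the +y side of the bore's axis, 3.5 mm above the rim; its -y edge swings up and over to +y. A spring always shuts it: torque 0.05 x (angle + 1.7) N m, 1.4 N at the lip when shut, 2.7 N upright. With the tube home it leans on it at about 1.4.
- flap_lip (a point): nominal place (fixed to the case, same 5 mm doubt) of the lower edge of the shut flap's thumb lip: port's x, 38 mm to its -y side, 0.5 mm above the rim. Lip 26 mm wide, 3 mm thick, square-ended, 60 mm from the hinge axis. It sticks out 16 mm past the fitting and about as far past the case's end wall, with free air below: a tube held slanting, its lower end under the lip, lifts it as it rises.
- slim_nozzle: another suction nozzle, straight and slim: 42 mm round foot, 22 mm tube, 120 mm tall; does not belong in this inlet; leave alone
- jar: screw-top glass jar, 56 mm round, 65 mm tall; leave alone
- tin: round aluminium stone tin, 54 mm across, 20 mm tall, lying on top of the extractor; leave alone
- hammer: small hammer, 240 mm long, wooden handle, lying; leave alone
- dapping_block: steel dapping block, a 50 mm cube; leave alone
- loupe: folding eye loupe, 34 mm round, 22 mm tall; leave alone
- ring_clamp: wooden ring clamp, 130 mm long, lying; leave alone
- steel_cup: steel bowl, 68 mm across, 45 mm tall; leave alone

How it is judged:
On the way, in this order (a step that is already met when the one before it is completed fails the run):
1. the flap is levered well open (over about 50 degrees) by the nozzle, whose tube end is still above the rim (value of joint inlet_flap above 0.9 rad and contact force between nozzle and extractor above 0.3 N and z of nozzle_tip in the frame of port above 0 m), for 0.1 s.
2. the tube is pushed home while the robot still has hold of the nozzle (z of nozzle_tip in the frame of port below -0.036 m and horizontal distance between nozzle_tip and port below 0.01 m and contact force between the fingers and nozzle above 0.5 N), for 0.1 s.
At the end, for the whole second after the job is handed in: the elbow nozzle stands released and still in the free inlet, its end within 4 mm of the seat and 10 mm of the nominal axis, tilted under 0.12 rad, its mouth facing the extractor's front to about 20 degrees, the flap leaning on it (open over 1.1 rad), and all else where it was (z of nozzle_tip in the frame of port below -0.036 m and horizontal distance between nozzle_tip and port below 0.01 m and angle between nozzle's own z axis and vertical below 0.12 rad and x of nozzle_mouth in the frame of port below -0.03 m and angle between the x axis of nozzle and the x axis of extractor, either way round below 0.35 rad and value of joint inlet_flap above 1.1 rad and linear speed of nozzle below 0.02 m/s and contact force between the fingers and nozzle below 0.1 N); the robot touches nothing.
It fails at once if the nozzle presses on the extractor or its flap with more than 30 N (contact force between nozzle and extractor above 30 N).
It fails at once if the robot itself presses on the extractor or its flap with more than 15 N (contact force between any of the arm, the fingers and extractor above 15 N).
It fails at once if another thing on the bench is moved more than 15 mm (distance of any of slim_nozzle, jar, tin, hammer, dapping_block, loupe, ring_clamp, steel_cup from where it was at the start of the episode above 0.015 m).
It also fails if it takes over 67 s, if anything falls off the work surface, if the arm or the gripper's body presses on something with over 40 N, if the wrist force passes 120 N, or if a joint passes its speed limit or range.

### The arm

A 7-joint arm with a two-finger parallel gripper is mounted at the origin on the work surface. World frame = base frame: x ahead of the robot, y to its left, z up, the work surface at z = 0. Lengths are in m, angles in rad, forces in N, time in s.
With the tool pointing down it reaches from about 0.425 to 0.825 m from the base axis. Payload 3.6 kg.
Tool frame: the origin (TCP) lies between the finger pads; the fingertips stand 8 mm ahead of it and the grasp point (between the pads) lies 11 mm behind it; z points along the fingers, y is the line along which they close (so a half turn about z gives the same grasp; the last joint's range is limited). The gripper opens to 93 mm and grips with 3 to 60 N. Pads are 15 mm wide; open, the fingers measure 128 mm over their backs; the gripper's body (75 mm by 188 mm) begins 65 mm behind the grasp point.
Start: joints at [1.165, 0.615, -0.013, 1.423, 0.008, 1.103, -0.04], TCP at [0.241, -0.604, 0.227] pointing down, gripper open.
Joint ranges: [-3.12, 3.12], [-0.3, 2.06], [-1.34, 1.32], [0.26, 2.42], [-1.36, 4.5], [0.01, 1.98], [-2.84, 2.84]. Speed limits (rad/s): [2.79, 2.79, 3.14, 3.14, 3.14, 3.14, 3.14].

### API

Orientations are given as a 3x3 rotation matrix whose columns are the frame's x, y, z axes.
In Python, from cell import * gives the robot as it stands. The module is installed in compiled form; this text tells all that it offers.
- The arm moves only by the shell command python3 -m crank 'ROWS' [FORCE]. ROWS is JSON, a list that holds one entry, the list of rows, each a list of 5 numbers: the shift along the tool's x, y, z in cm, then the turn about the tool's z in rad, then the closure, from 0 (fully open) to 1 (shut). A call has 1 to 8 rows; each row is the pose to reach, as a shift and turn from the pose commanded when the call began, along the tool's axes at that moment; what a row does not reach only later rows make up. A row lasts 1/10 s, in which the tool goes at most 50 mm and 8.59 degrees, less where a joint would pass 70% of its speed; a pose out of reach is approached as far as the arm can. A call with a gripper value outside its range is refused whole. The fingers move at their own pace and stop on an object; FORCE is the grip in N (left out, the last holds). Time passes only in rows, so rows that repeat a pose let the fingers close. It gives the time, the measured TCP pose, the force, the opening and the grip force at its end, in the units of the state.
- read_state(): the state, without advancing time (a new reading comes with each control period).
- read_camera(name): name is "side" or "top"; returns a dict with "img" (384x512x3 uint8, red, green, blue), "z_map" (384x512 float32, m along the optical axis (not along the pixel's ray), 0 where there is no reading), "fx", "fy", "cx", "cy" (pixels), "k1" (the pictures are not rectified: a ray, as slopes to the right and down, at radius r is drawn at 1 + k1 r^2 times it, then the intrinsics apply), "world_to_cam" (4x4, takes a point from world to camera coordinates). Camera axes: x right, y down, z forward; pixel columns grow to the right and rows downward; lengths in m; the calibration is good to about 2 mm. A picture is of the moment at which its call begins.
- job_done(): hands the job in; it is judged then, once.
The state is a dict: "t": time; "joint_positions": joint angles; "dq": joint speeds; "joint_torque": joint torques, N m; "position": TCP position; "orientation": TCP orientation; "contact_force": force on the tool from outside, world axes, zero at the start; "moment": the same for the moment, N m; "gripper_width": finger opening in m; "gripper_force": force on a finger pad.
Only numpy, scipy, OpenCV 4.12 (cv2) and the standard library are available. Lean on these libraries where they do the work, as an engineer would, in place of code of your own. Each camera call takes 0.05 s, during which the arm holds its last target. There are 200 camera calls.

## Working session

There is one attempt and no reset: what is moved stays moved. The work goes in short steps, Python scripts to look and compute and a shell command to move; the robot and the scene stay as the last step left them, time stands still between calls to the robot, and variables do not carry over. Pictures are saved under pics/ and viewed, at most 10 in all, crops included, and the job is handed in when it is done.

```bash
mkdir -p pics; python3 - <<'E'
from cell import *
import cv2,numpy as np
s=read_state();print(s)
for n in("side","top"):
    c=read_camera(n);cv2.imwrite(f"pics/{n}0.png",c["img"][:,:,::-1]);np.savez(f"pics/{n}0.npz",**c)
    print(n,c["fx"],c["fy"],c["cx"],c["cy"],c["k1"],c["world_to_cam"])
E
```

```text
{'t': 0.0, 'joint_positions': array([ 1.16450032,  0.61587161, -0.01259189,  1.42492171,  0.00813188,
        1.10337642, -0.04040529]), 'dq': array([-3.24154810e-04,  8.18311256e-04, -2.50851814e-04,  1.16207130e-03,
       -1.01014236e-03,  9.86257673e-04, -6.23749769e-05]), 'joint_torque': array([ 8.54978748e-05, -4.58936012e+01,  2.08757767e-01, -1.65744638e+01,
       -6.11628522e-02,  2.06125231e-02,  2.29975767e-04]), 'position': array([ 0.2406745 , -0.60296358,  0.22550456]), 'orientation': array([[ 9.28719552e-01,  3.70781572e-01, -1.00923131e-03],
       [ 3.70782938e-01, -9.28716668e-01,  2.31604075e-03],
       [-7.85447033e-05, -2.52515808e-03, -9.99996809e-01]]), 'contact_force': array([ 0.04966237,  0.19573461, -0.54816281]), 'moment': array([ 0.01208755,  0.0260554 , -0.02663743]), 'gripper_force': 0.0, 'gripper_width': 0.09286928045987937}
side 472.5448270825295 472.5448270825295 264.28568543584845 197.15281989838064 0.015954732942540458 [[-0.95089273 -0.30875222 -0.02179652  0.46883767]
 [-0.14001404  0.49187914 -0.85933171  0.16608874]
 [ 0.27604183 -0.81408045 -0.51095394  1.52519679]
 [ 0.          0.          0.          1.        ]]
top 384.8048120818005 384.8048120818005 250.97238604135796 186.56345464502397 -0.027297492446350692 [[-0.01623548 -0.99984987  0.0060539  -0.01683319]
 [-0.99795453  0.01582969 -0.06193683  0.49783561]
 [ 0.0618317  -0.00704709 -0.99806171  1.22611306]
 [ 0.          0.          0.          1.        ]]
```

View pics/side0.png

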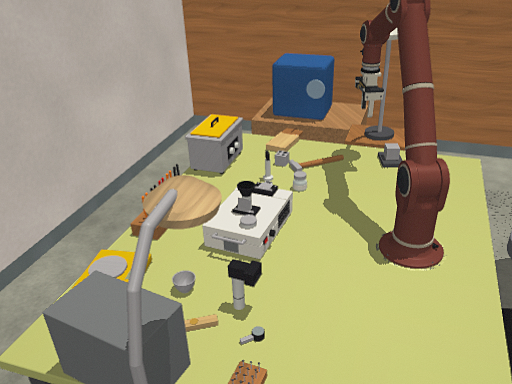

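View pics/top0.png

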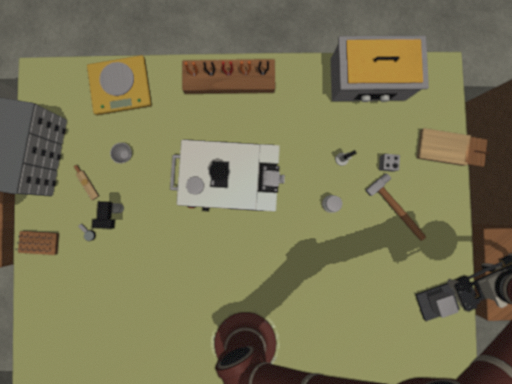

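The side view shows the nozzle at (240,285) and the extractor at (250,220), with its front (red switch) facing the robot. In the top view the nozzle is at (105,213), and the free inlet, with its flap and lip, is at about (272,178) at the extractor's right end. The steel cup is at (121,152).

```bash
cat > h.py <<'E'
import numpy as np,cv2
def cloud(c):
    K=np.array([[c["fx"],0,c["cx"]],[0,c["fy"],c["cy"]],[0,0,1.]])
    v,u=np.mgrid[0:384,0:512]
    p=cv2.undistortPoints(np.stack([u,v],-1).reshape(-1,1,2).astype(float),K,np.array([float(c["k1"]),0,0,0])).reshape(384,512,2)
    z=c["z_map"]; P=np.dstack([p*z[...,None],z])
    T=np.linalg.inv(c["world_to_cam"]); W=P@T[:3,:3].T+T[:3,3]; W[z==0]=np.nan
    return W
E
python3 - <<'E'
from h import *
t=dict(np.load("pics/top0.npz"));s=dict(np.load("pics/side0.npz"))
A=cv2.resize(t["img"][125:225,165:295],(780,600),interpolation=cv2.INTER_CUBIC)
B=t["img"][190:245,70:130];C=s["img"][170:320,200:310]
o=np.hstack([cv2.resize(A,(390,300)),cv2.resize(B,(327,300))]);
cv2.imwrite("pics/c.png",o[:,:,::-1])
W=cloud(t);np.set_printoptions(precision=3,suppress=True)
Z=W[...,2];x=W[...,0];y=W[...,1]
m=(abs(Z-.092)<.006)&(x>.3)&(x<.75)&(y>-.3)&(y<.3)
n,l,st,ce=cv2.connectedComponentsWithStats(m.astype(np.uint8))
i=1+np.argmax(st[1:,4]);q=W[l==i];print(st[i],q.mean(0))
r=cv2.minAreaRect((q[:,:2]*1000).astype(np.float32));print(r,cv2.boxPoints(r))
m=(Z>.10)&(x>.3)&(x<.55)&(y>.3)&(y<.5)
q=W[m];r=cv2.minAreaRect((q[:,:2]*1000).astype(np.float32));print("noz",len(q),r,np.nanmax(Z[m]));print(cv2.boxPoints(r))
for row in range(205,232,2):print(row,np.round(Z[row,88:124:2]*1000).astype(int))
W2=cloud(s);m=(W2[...,2]>.02)&(W2[...,2]<.105)&(W2[...,0]>.3)&(W2[...,0]<.5)&(W2[...,1]>.3)&(W2[...,1]<.48)
q=W2[m];print("side tube",len(q),q.mean(0),np.median(q,0),q.min(0),q.max(0))
print("flap rows")
for row in range(160,200,2):print(row,np.round(Z[row,254:290:2]*1000).astype(int))
print(W[178,270],W[178,284])
E
```

```text
[ 177  140  102   71 5147] [0.531 0.049 0.092]
((530.21142578125, 45.622161865234375), (297.2174072265625, 200.47842407226562), 85.57572174072266) [[ 418.807  -94.811]
 [ 618.688 -110.276]
 [ 641.616  186.055]
 [ 441.735  201.521]]
noz 535 ((415.68524169921875, 406.627197265625), (58.70329666137695, 80.35440063476562), 85.70073699951172) 0.15524763071014136
[[373.421 380.37 ]
 [453.549 374.346]
 [457.95  432.884]
 [377.821 438.908]]
205 [  1   1   2  -4   5 151 154 151 152 153 147 129 114  90  71  51  35  14]
207 [ -2   0   4  -6   0 155 149 153 153 153 145 130 109  97  73  58  38  24]
209 [  2   1   3   0 150 151 152 151 152 152 142 128 107  93  72  62  36  17]
211 [  0   0   0   0 149 149 150 151 147 153 147 130 102  81  68  47  27   8]
213 [  0   3   0  -3 151 153 151 149 149 150 145 130   0   4   5  -1   0   3]
215 [  1   3  -1   3 151 150 150 151 152 148 141 123   2  -4   2   3   2   0]
217 [  3   4   2   0 150 148 149 151 148 144 138 125  -2   0  -4   0   1   0]
219 [  0   3 150 148 155 152 152 151 150 151 141 136 129 120  -1   1   3   3]
221 [  6   1 153 151 152 147 149 147 14
[... 1276 characters left out ...]
102 107 107   5  -1  -4]
182 [ 91  89  91 102 105 111 104 106 106 103 101 102 105 109 104   1   0   1]
184 [ 93  95  87 101 102 107 105 107 108 104 105 106   2  -1   4  -2   1   3]
186 [ 92  89  89 103 105 106 101 105 101 102  97 107  -4   0   0  -1   1   4]
188 [ 93  93  90 100 105 106 101  97  98 100 101 103  -1   0   2   0  -2   0]
190 [ 93  93  87 106 100 102 100 100 102 105 102 106   5   1  -8  -3   0   3]
192 [92 88 92 90 94 87 86 89 90 89 90 85  0  2  2  2  1  1]
194 [95 88 93 92 93 95 93 92 94 96 92  5 -5 -1 -3  2  2  1]
196 [93 87 93 91 92 95 92 93 92 90 96  4 -4 -5  0  0 -3  3]
198 [89 91 91 92 94 93 93 94 91 90 95  0  2  0 -2  0 -1  4]
[ 0.517 -0.082  0.105] [ 0.525 -0.133  0.001]
```

View pics/c.png

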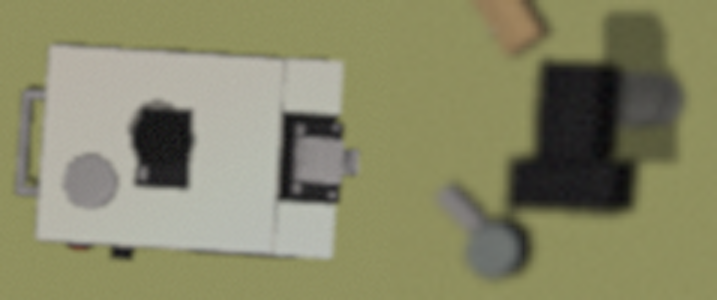

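The extractor is at (0.530, 0.046) with yaw -0.077. The nozzle is at (0.436, 0.405), yaw about -0.075, with its mouth facing the robot. In the crop, the flap lip sticks out to the right at (352,160).

The hand can't tilt, so I'll tilt the nozzle within the grip by pivoting it on the table. I'll lever the flap with the mouth turned to the extractor's -y, then rotate 90° in the bore.

```bash
cat >> h.py <<'E'
def go(x,y,z,a=None,note=""):
    """shift (cm) and turn to bring TCP to world xyz with tool-y at world angle a (deg)"""
    from cell import read_state
    s=read_state();R=np.array(s["orientation"]);d=R.T@(np.array([x,y,z])-s["position"])*100
    ya=np.degrees(np.arctan2(R[1,1],R[0,1]));t=0 if a is None else np.radians((ya-a+180)%360-180)
    print(note,"shift",np.round(d,2),"turn",round(t,3),"| pos",np.round(s["position"],4),"ya",round(ya,2),"q",np.round(s["joint_positions"],2),"t",round(s["t"],2),"F",np.round(s["contact_force"],1),"w",round(s["gripper_width"],4),"g",round(s["gripper_force"],1))
E
python3 -c "
from h import *
go(.48,-.35,.30,-94.3)
t=dict(np.load('pics/top0.npz'));W=cloud(t)
np.set_printoptions(precision=4,suppress=True)
# fitting/flap in extractor frame
r=-.077;R=np.array([[np.cos(r),-np.sin(r)],[np.sin(r),np.cos(r)]])
q=W[160:200,250:292].reshape(-1,3);im=t['img'][160:200,250:292].reshape(-1,3).astype(float)
e=(q[:,:2]-[.5302,.0456])@R
lip=(q[:,2]>.097)&(e[:,1]<-.153)
print('lip x',e[lip,0].min(),e[lip,0].max(),e[lip,0].mean(),'y',e[lip,1].min(),lip.sum())
f=(q[:,2]>.097);print('fit x',np.percentile(e[f,0],[1,50,99]),'y',np.percentile(e[f,1],[1,99]))
dark=(im.sum(1)<200)&(q[:,2]>.08);print('dark x',np.percentile(e[dark,0],[2,98]),'y',np.percentile(e[dark,1],[2,98]))
fl=(im.sum(1)>280)&(q[:,2]>.099)&(im.max(1)<200);print('flap x',np.percentile(e[fl,0],[2,50,98]),'y',np.percentile(e[fl,1],[2,98]))
"
```

```text
shift [ 31.6  -14.64  -7.4 ] turn 0.455 | pos [ 0.2408 -0.603   0.2256] ya -68.24 q [ 1.16  0.62 -0.01  1.42  0.01  1.1  -0.04] t 0.1 F [-0.6  0.3  0.5] w 0.0934 g 0.0
lip x -0.016351316545793936 0.007691349022835792 -0.0034538091232805437 y -0.1675414995525832 41
fit x [-0.0432 -0.0043  0.036 ] y [-0.1668 -0.0898]
dark x [-0.0427  0.042 ] y [-0.148  -0.0953]
flap x [-0.0289 -0.0037  0.0192] y [-0.1667 -0.108 ]
```

```bash
python3 -m crank '[[[4,0,-1,0.06,0],[8,-1,-2,0.12,0],[12,-5,-4,0.3,0],[14,-9,-6,0.4,0],[24,-13,-7.5,0.455,0],[29,-14.6,-7.5,0.455,0],[31.6,-14.6,-7.5,0.455,0]]]' 10; python3 -c "
from h import *
go(.55,0,.30,-94.3);go(.4356,.405,.3,-94.3)"
```

```text
t: 0.8
position: [0.4476, -0.3744, 0.2996]
orientation: [[0.997, -0.076, 0.0], [-0.076, -0.997, -0.0], [0.0, 0.0, -1.0]]
contact_force: [-0.0, -0.7, 0.5]
gripper_width: 0.0926
gripper_force: 0.0
 shift [  7.39 -38.11  -0.04] turn -0.001 | pos [ 0.4476 -0.3744  0.2996] ya -94.33 q [ 0.61  0.45  0.08  1.51 -0.04  1.18 -0.95] t 0.8 F [-0.  -0.7  0.5] w 0.0926 g 0.0
 shift [-7.080e+00 -7.763e+01 -5.000e-02] turn -0.001 | pos [ 0.4476 -0.3744  0.2996] ya -94.33 q [ 0.61  0.45  0.08  1.51 -0.04  1.18 -0.95] t 0.8 F [-0.  -0.7  0.5] w 0.0926 g 0.0
```

```bash
python3 -m crank '[[[1.5,-4.8,0,0,0],[3,-9.5,0,0,0],[4.5,-14,0,0,0],[6,-18.5,0,0,0],[7,-23.2,0,0,0],[7.4,-28,0,0,0],[7.4,-33,0,0,0],[7.4,-38,0,0,0]]]'; python3 -m crank '[[[-2,-4.5,0,0,0],[-4,-9,0,0,0],[-6,-13.5,0,0,0],[-8,-18,0,0,0],[-9.6,-22.5,0,0,0],[-11,-27,0,0,0],[-12.5,-31.5,0,0,0],[-14,-36,0,0,0]]]'; python3 -c "
from h import *
go(.4356,.405,.3,-94.3)"
```

```text
t: 1.6
position: [0.5489, -0.0009, 0.2985]
orientation: [[0.997, -0.075, -0.001], [-0.075, -0.997, -0.0], [-0.001, 0.0, -1.0]]
contact_force: [0.9, 0.3, -0.3]
gripper_width: 0.0929
gripper_force: 0.0
t: 2.4
position: [0.4358, 0.3681, 0.2986]
orientation: [[0.997, -0.075, -0.0], [-0.075, -0.997, -0.001], [-0.0, 0.001, -1.0]]
contact_force: [0.9, -1.1, 0.8]
gripper_width: 0.093
gripper_force: 0.0
 shift [-0.3  -3.68 -0.14] turn -0.0 | pos [0.4358 0.3681 0.2986] ya -94.32 q [-0.66  0.43 -0.13  1.55  0.06  1.17 -2.44] t 2.4 F [ 0.9 -1.1  0.8] w 0.093 g 0.0
```

```bash
python3 -m crank '[[[-0.3,-3.7,0,0,0],[-0.3,-3.7,4,0,0],[-0.3,-3.7,8,0,0],[-0.3,-3.7,12,0,0],[-0.3,-3.7,15,0,0],[-0.3,-3.7,17,0,0],[-0.3,-3.7,17.95,0,0],[-0.3,-3.7,17.95,0,0]]]'; python3 -m crank '[[[0,0,0,0,0.5],[0,0,0,0,1],[0,0,0,0,1],[0,0,0,0,1],[0,0,0,0,1],[0,0,0,0,1]]]' 6;  python3 - <<'E'
from h import *
from cell import *
go(.4356,.405,.119,-94.3)
c=read_camera("side");cv2.imwrite("pics/s1.png",cv2.resize(c["img"][170:350,150:330],(540,540))[:,:,::-1])
E
```

```text
t: 3.2
position: [0.4358, 0.4031, 0.1181]
orientation: [[0.997, -0.075, -0.002], [-0.075, -0.997, -0.002], [-0.002, 0.002, -1.0]]
contact_force: [-0.8, -0.7, 0.2]
gripper_width: 0.0929
gripper_force: 0.0
t: 3.8
position: [0.4365, 0.4038, 0.1197]
orientation: [[0.997, -0.075, 0.0], [-0.075, -0.997, 0.0], [0.0, -0.0, -1.0]]
contact_force: [-0.3, 0.7, -0.5]
gripper_width: 0.0496
gripper_force: 0.0
 shift [-0.1  -0.11  0.07] turn -0.0 | pos [0.4365 0.4038 0.1197] ya -94.31 q [-0.71  0.65 -0.11  1.71  0.1   0.79 -2.52] t 3.8 F [-0.3  0.7 -0.5] w 0.0496 g 0.0
```

View pics/s1.png

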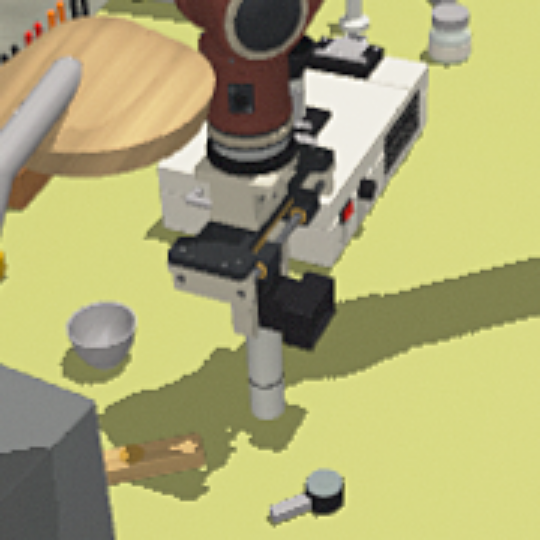

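The near finger is beside the head's cheek at (245,300), and the tube stands at (267,385) with nothing knocked. I'll finish closing.

```bash
python3 -m crank '[[[0,0,0,0,1],[0,0,0,0,1],[0,0,0,0,1],[0,0,0,0,1],[0,0,0,0,1]]]' 6;  python3 -m crank '[[[-1,0,-0.1,0,1],[-2,0,-0.05,0,1],[-2,0,-0.05,0,1]]]' 6
```

```text
t: 4.35
position: [0.4365, 0.4037, 0.1195]
orientation: [[0.997, -0.075, 0.0], [-0.075, -0.997, 0.0], [0.0, -0.0, -1.0]]
contact_force: [-0.9, -0.5, -0.1]
gripper_width: 0.0345
gripper_force: 6.0
t: 4.65
position: [0.4134, 0.4058, 0.1196]
orientation: [[0.997, -0.072, -0.003], [-0.072, -0.997, -0.001], [-0.003, 0.001, -1.0]]
contact_force: [0.1, -0.4, -2.3]
gripper_width: 0.0339
gripper_force: 6.0
```

```bash
python3 -m crank '[[[-1,0,0.1,0,1],[-1.9,0,0.25,0,1],[-2.6,0,0.45,0,1],[-3.2,0,0.65,0,1],[-3.9,0,0.9,0,1],[-4.5,0,1.15,0,1],[-5.1,0,1.4,0,1],[-5.1,0,1.4,0,1]]]' 6
cat >> h.py <<'E'
def tilt(lo=.012,top=.09,name=None,cam="side",box=.1):
    """tube axis seen from a camera: uses cloud below the hand around TCP"""
    from cell import read_state,read_camera
    s=read_state();c=read_camera(cam);W=cloud(c);p=np.array(s["position"])
    if name: cv2.imwrite(name,c["img"][:,:,::-1])
    im=c["img"].astype(int)
    m=(W[...,2]>lo)&(W[...,2]<top)&(abs(W[...,0]-p[0])<box)&(abs(W[...,1]-p[1])<box)&(im.max(2)-im.min(2)<30)&(im.sum(2)>200)
    q=W[m];R=np.array(s["orientation"]);e=(q-p)@R
    k=np.polyfit(e[:,2],e[:,0],1);k2=np.polyfit(e[:,2],e[:,1],1)
    print("tube pts",m.sum(),"slope x/z deg",np.degrees(np.arctan(k[0])),"x at z0",k[1],"slope y",np.degrees(np.arctan(k2[0])),"max down",np.percentile(e[:,2],98))
E
python3 -c "
from h import *
go(0.4,.4,.1);tilt()"
```

```text
t: 5.45
position: [0.3635, 0.4096, 0.1067]
orientation: [[0.997, -0.073, -0.001], [-0.073, -0.997, 0.0], [-0.001, -0.0, -1.0]]
contact_force: [-2.3, -1.1, 5.3]
gripper_width: 0.0344
gripper_force: 6.0
 shift [3.71 0.69 0.67] turn 0 | pos [0.3635 0.4096 0.1067] ya -94.2 q [-0.81  0.61 -0.11  1.85  0.1   0.68 -2.62] t 5.45 F [-2.3 -1.1  5.3] w 0.0344 g 6.0
tube pts 345 slope x/z deg -14.626706595089749 x at z0 0.03284280734470526 slope y -38.66648958304669 max down 0.09316110534921052
```

```bash
python3 - <<'E'
from h import *
from cell import *
c=read_camera("side");np.savez("pics/s2.npz",**c);cv2.imwrite("pics/s2.png",cv2.resize(c["img"][220:350,180:310],(520,520),interpolation=cv2.INTER_CUBIC)[:,:,::-1])
E
```

```text
(no output)
```

View pics/s2.png

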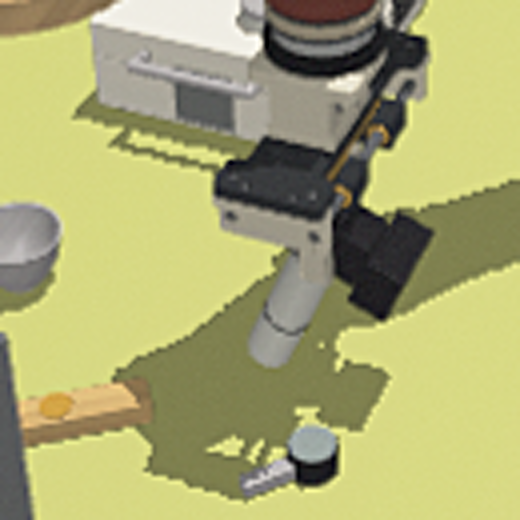

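The nozzle now leans towards its mouth by about 30°. The tube runs from (305,265) to (270,350) in the crop and its end is on the table. I'll grip hard and lift.

```bash
python3 -m crank '[[[0,0,0,0,1],[0,0,0,0,1],[0,0,0,0,1],[0,0,-2,0,1],[0,0,-6,0,1],[0,0,-6,0,1]]]' 60
python3 - <<'E'
from h import *
from cell import *
s=read_state();c=read_camera("side");W=cloud(c);p=s["position"];R=s["orientation"]
im=c["img"].astype(int);e=(W-p)@R
m=(e[...,2]>.025)&(e[...,2]<.15)&(e[...,0]>-.02)&(e[...,0]<.13)&(abs(e[...,1])<.025)&(W[...,2]>.02)&(im.max(2)-im.min(2)<30)&(im.sum(2)>150)
q=e[m];print(len(q))
for a in np.arange(.03,.14,.01):
    k=q[abs(q[:,2]-a)<.005]
    if len(k):print(round(a,3),len(k),np.round(np.percentile(k[:,0],[5,50,95]),4),np.round(np.median(k[:,1]),4))
# axis through pivot: minimise: fit cylinder axis in tool xz plane, radius .016
from scipy.optimize import least_squares
q=q[q[:,2]>.04]
def f(v):
    th,x0,y0=v;d=np.array([np.sin(th),0,np.cos(th)]);r=q-[x0,y0,-.011];r=r-np.outer(r@d,d)
    return np.linalg.norm(r,axis=1)-.016
o=least_squares(f,[.5,0,0],loss="soft_l1",f_scale=.002);print("tilt deg",np.degrees(o.x[0]),"axis x,y at grasp height",o.x[1:],np.std(f(o.x)))
d=np.array([np.sin(o.x[0]),0,np.cos(o.x[0])]);r=(q-[o.x[1],o.x[2],-.011])@d;print("tip at",np.percentile(r,[95,99,100]))
go(.4,.4,.3)
E
```

```text
t: 6.15
position: [0.3676, 0.4119, 0.1703]
orientation: [[0.997, -0.075, 0.007], [-0.075, -0.997, 0.008], [0.006, -0.009, -1.0]]
contact_force: [0.9, 0.4, -1.7]
gripper_width: 0.0337
gripper_force: 60.0
250
0.03 32 [0.0052 0.018  0.0333] -0.0134
0.04 36 [0.0092 0.0216 0.0378] -0.0131
0.05 33 [0.0123 0.0267 0.0409] -0.0123
0.06 34 [0.017  0.0313 0.0448] -0.0122
0.07 30 [0.0203 0.0336 0.049 ] -0.0124
0.08 37 [0.0239 0.0371 0.0537] -0.0127
0.09 34 [0.0277 0.0402 0.056 ] -0.0136
0.1 13 [0.0321 0.0397 0.052 ] -0.0121
0.11 1 [0.0382 0.0382 0.0382] -0.0086
tilt deg 22.021631798838772 axis x,y at grasp height [0.00256439 0.00082776] 0.0014389286512604554
tip at [0.11474553 0.11985474 0.12127827]
 shift [  3.46   0.73 -13.19] turn 0 | pos [0.3666 0.4105 0.168 ] ya -94.31 q [-0.8   0.53 -0.12  1.79  0.08  0.82 -2.61] t 6.2 F [ 0.2 -0.4 -1.8] w 0.0337 g 60.0
```

```bash
python3 -m crank '[[[0,0,3.5,0,1],[0,0,5.5,0,1],[0,0,6.1,0,1],[0,0,6.15,0,1]]]' 60;python3 -m crank '[[[0,0,0,0,1],[-0.6,0,0.2,0,1],[-1.2,0,0.4,0,1],[-1.8,0,0.6,0,1],[-2.4,0,0.75,0,1],[-3,0,0.85,0,1],[-3,0,0.85,0,1]]]' 6;python3 -m crank '[[[0,0,0,0,1],[0,0,0,0,1],[0,0,0,0,1],[0,0,-2,0,1],[0,0,-6,0,1],[0,0,-6,0,1],[0,0,-6,0,1],[0,0,-6,0,1]]]' 60
cat > m.py <<'E'
from h import *
from cell import *
from scipy.optimize import least_squares
s=read_state();c=read_camera("side");W=cloud(c);p=s["position"];R=s["orientation"]
im=c["img"].astype(int);e=(W-p)@R
m=(e[...,2]>.025)&(e[...,2]<.15)&(e[...,0]>-.02)&(e[...,0]<.13)&(abs(e[...,1])<.025)&(W[...,2]>.02)&(im.max(2)-im.min(2)<30)&(im.sum(2)>150)
q=e[m]; q=q[q[:,2]>.04]
def f(v):
    th,x0,y0=v;d=np.array([np.sin(th),0,np.cos(th)]);r=q-[x0,y0,-.011];r=r-np.outer(r@d,d)
    return np.linalg.norm(r,axis=1)-.016
o=least_squares(f,[.5,0,0],loss="soft_l1",f_scale=.002);print(len(q),"tilt deg",np.degrees(o.x[0]),"axis x,y at grasp height",o.x[1:],np.std(f(o.x)))
d=np.array([np.sin(o.x[0]),0,np.cos(o.x[0])]);r=(q-[o.x[1],o.x[2],-.011])@d;print("tip at",np.percentile(r,[95,99,100]))
go(.4,.4,.3)
E
python3 m.py
```

```text
t: 6.6
position: [0.3639, 0.4079, 0.1057]
orientation: [[0.997, -0.075, -0.003], [-0.075, -0.997, -0.004], [-0.003, 0.004, -1.0]]
contact_force: [-6.1, -4.9, 20.4]
gripper_width: 0.0336
gripper_force: 60.0
t: 7.3
position: [0.3343, 0.4115, 0.0954]
orientation: [[0.997, -0.074, -0.001], [-0.074, -0.997, -0.001], [-0.001, 0.001, -1.0]]
contact_force: [-0.1, -1.2, -0.9]
gripper_width: 0.0342
gripper_force: 6.0
t: 8.1
position: [0.3352, 0.4104, 0.1549]
orientation: [[0.997, -0.075, -0.001], [-0.075, -0.997, -0.002], [-0.001, 0.002, -1.0]]
contact_force: [-1.0, -0.2, -1.6]
gripper_width: 0.0336
gripper_force: 60.0
161 tilt deg 33.488216050394946 axis x,y at grasp height [0.00548253 0.00079344] 0.0013719209012119252
tip at [0.111676   0.11523548 0.11651989]
 shift [  6.52   0.58 -14.54] turn 0 | pos [0.3351 0.4103 0.1547] ya -94.32 q [-0.85  0.52 -0.12  1.86  0.08  0.77 -2.65] t 8.15 F [-0.  -0.2 -2.3] w 0.0338 g 60.0
```

```bash
python3 -m crank '[[[0,0,-4.5,0,1],[0,0,-9,0,1],[0,0.5,-13.5,0,1],[2,2,-16.5,0,1],[5,5.5,-16.5,0,1],[8,9.2,-16.5,0,1],[11,13,-16.5,0,1],[14,17,-16.5,0,1]]]' 60;python3 -m crank '[[[2,4,0,-0.13,1],[4,8,0,-0.26,1],[5,12.5,0,-0.39,1],[5,17,0,-0.52,1],[5,21.5,0,-0.65,1],[4,26,0,-0.78,1],[3,30.5,0,-0.91,1],[2,35,0,-1.04,1]]]' 60
python3 -c "
from h import *
go(.5045,-.2282,.32,-4.4)"
```

```text
t: 8.95
position: [0.4628, 0.2296, 0.3196]
orientation: [[0.997, -0.074, -0.002], [-0.074, -0.997, -0.001], [-0.002, 0.001, -1.0]]
contact_force: [1.3, 0.7, -1.8]
gripper_width: 0.0338
gripper_force: 60.0
t: 9.75
position: [0.4556, -0.1187, 0.3195]
orientation: [[0.571, 0.821, -0.003], [0.821, -0.571, 0.0], [-0.001, -0.003, -1.0]]
contact_force: [0.4, -0.2, -1.9]
gripper_width: 0.0337
gripper_force: 60.0
 shift [-6.2  10.27 -0.07] turn -0.531 | pos [ 0.4556 -0.1187  0.3195] ya -34.83 q [ 0.29  0.25 -0.1   1.76  0.03  1.13 -0.43] t 9.75 F [ 0.4 -0.2 -1.9] w 0.0337 g 60.0
```

```bash
python3 -m crank '[[[-2,3.5,0,-0.13,1],[-4,7,0,-0.26,1],[-6.2,10.3,0,-0.4,1],[-6.2,10.3,0,-0.53,1],[-6.2,10.3,0,-0.531,1],[-6.2,10.3,0,-0.531,1],[-6.2,10.3,0,-0.531,1]]]' 60
python3 -c "
import m
from h import *
go(.5045,-.2282,.155,-4.4)"
```

```text
t: 10.45
position: [0.5055, -0.2255, 0.3206]
orientation: [[0.082, 0.997, -0.001], [0.997, -0.082, 0.001], [0.001, -0.001, -1.0]]
contact_force: [-0.3, 0.4, -1.3]
gripper_width: 0.0337
gripper_force: 60.0
117 tilt deg 37.78873103341865 axis x,y at grasp height [-0.00281379 -0.00232037] 0.0031688990384088345
tip at [0.12165395 0.1233487  0.12387065]
 shift [ 61.5  -15.6    2.11] turn 0 | pos [ 0.5056 -0.2256  0.3208] ya -4.65 q [ 0.49  0.39 -0.16  1.55  0.07  1.21  0.23] t 10.5 F [-0. -0. -2.] w 0.0337 g 60.0
 shift [-0.27 -0.09 16.58] turn -0.004 | pos [ 0.5056 -0.2256  0.3208] ya -4.65 q [ 0.49  0.39 -0.16  1.55  0.07  1.21  0.23] t 10.5 F [-0. -0. -2.] w 0.0337 g 60.0
```

```bash
python3 -m crank '[[[-0.2,0,4,0,1],[-0.3,-0.1,8,0,1],[-0.3,-0.1,12,0,1],[-0.3,-0.1,15,0,1],[-0.3,-0.1,16.6,0,1],[-0.3,-0.1,16.6,0,1],[-0.3,-0.1,16.6,0,1]]]' 60
python3 - <<'E'
from h import *
from cell import *
go(.5045,-.2282,.155,-4.4)
c=read_camera("side");d=read_camera("top")
a=cv2.resize(c["img"][150:250,190:320],(520,400),interpolation=cv2.INTER_CUBIC);b=cv2.resize(d["img"][140:220,240:310],(270,309),interpolation=cv2.INTER_CUBIC)
b=cv2.copyMakeBorder(b,0,91,0,0,cv2.BORDER_CONSTANT);cv2.imwrite("pics/s3.png",np.hstack([a,b])[:,:,::-1])
E
```

```text
t: 11.2
position: [0.5051, -0.2294, 0.1557]
orientation: [[0.081, 0.997, 0.001], [0.997, -0.081, -0.0], [-0.0, 0.001, -1.0]]
contact_force: [0.2, -0.1, -1.5]
gripper_width: 0.0336
gripper_force: 60.0
 shift [ 0.11 -0.07  0.07] turn -0.005 | pos [ 0.5051 -0.2294  0.1557] ya -4.67 q [ 0.48  0.55 -0.15  1.79  0.11  0.81  0.2 ] t 11.2 F [ 0.2 -0.1 -1.5] w 0.0336 g 60.0
```

View pics/s3.png

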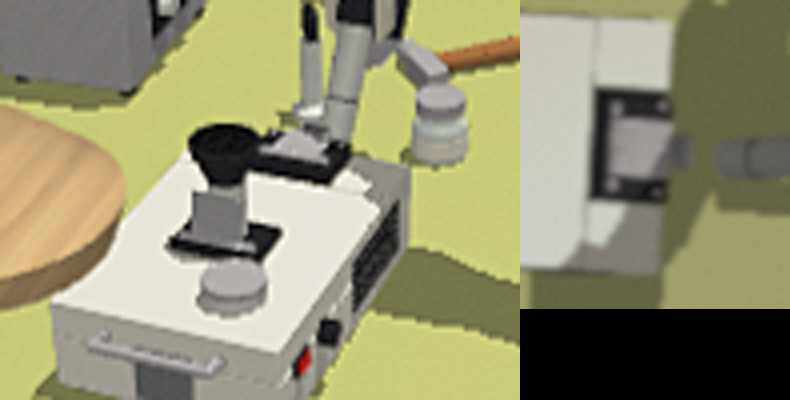

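The tube end, at (715,157) in the crop, lies beside the lip end at (690,150). The gap is about 20 mm, and the tube sits slightly towards -x. I'll quantify that with the depth map.

```bash
python3 - <<'E'
from h import *
from cell import *
d=read_camera("top");W=cloud(d)
r=-.077;R=np.array([[np.cos(r),-np.sin(r)],[np.sin(r),np.cos(r)]])
q=W[140:220,240:320].reshape(-1,3);e=(q[:,:2]-[.5302,.0456])@R;e[:,1]+=.128
z=q[:,2]
for lo,hi in((-.043,-.026),(-.07,-.060),(-.08,-.07),(-.09,-.08)):
    for zl,zh in((.098,.115),(.03,.098),(.09,.13)):
        m=(e[:,1]>lo)&(e[:,1]<hi)&(z>zl)&(z<zh)&(abs(e[:,0])<.04)
        if m.sum()>4:print((lo,hi),(zl,zh),m.sum(),"x",np.round(np.percentile(e[m,0],[3,50,97])*1e3,1),"mid",round((e[m,0].min()+e[m,0].max())*500,1),"y",np.round(np.percentile(e[m,1],[3,97])*1e3,1),"z",np.round(np.median(z[m]),3))
m=(e[:,1]<-.045)&(z>.03)&(abs(e[:,0])<.04);print("tube max y",np.sort(e[m,1])[-8:])
from scipy.stats import binned_statistic
m=(e[:,1]<-.05)&(e[:,1]>-.10)&(z>.03)&(abs(e[:,0]+.005)<.007);print(binned_statistic(e[m,1],z[m],bins=np.arange(-.1,-.045,.005)))
E
```

```text
(-0.043, -0.026) (0.098, 0.115) 40 x [-13.9  -4.5   7.5] mid -4.2 y [-39.4 -26.7] z 0.106
(-0.043, -0.026) (0.09, 0.13) 40 x [-13.9  -4.5   7.5] mid -4.2 y [-39.4 -26.7] z 0.106
(-0.07, -0.06) (0.03, 0.098) 23 x [-15.8  -4.3   7.2] mid -3.3 y [-69.2 -62.5] z 0.081
(-0.08, -0.07) (0.098, 0.115) 14 x [-15.2  -4.7   3.3] mid -5.9 y [-79.5 -73.7] z 0.101
(-0.08, -0.07) (0.03, 0.098) 26 x [-18.7  -7.5   9. ] mid -4.8 y [-78.6 -70.2] z 0.092
(-0.08, -0.07) (0.09, 0.13) 29 x [-16.3  -5.    5.6] mid -4.1 y [-79.4 -70.2] z 0.098
(-0.09, -0.08) (0.098, 0.115) 25 x [-18.9  -7.8   7.5] mid -5.6 y [-89.  -80.3] z 0.109
(-0.09, -0.08) (0.09, 0.13) 39 x [-18.8  -5.5   7.7] mid -5.3 y [-88.8 -80.4] z 0.112
tube max y [-0.06497333 -0.06496353 -0.06325931 -0.06315668 -0.06287854 -0.06270739
 -0.06258754 -0.06230712]
BinnedStatisticResult(statistic=array([0.13387594, 0.12563607, 0.11778938, 0.11027905, 0.10279276,
       0.09545945, 0.08764922, 0.08282712,        nan,        nan,
              nan]), bin_edges=array([-0.1  , -0.095, -0.09 , -0.085, -0.08 , -0.075, -0.07 , -0.065,
       -0.06 , -0.055, -0.05 , -0.045]), binnumber=array([6, 6, 5, 5, 4, 4, 3, 3, 2, 2, 2, 1, 1, 8, 7, 7, 6, 6, 5, 5, 4, 4,
       3, 3, 2, 2, 1, 1, 8, 8, 7, 6, 6, 5, 5, 4, 4, 3, 3, 2, 2, 1, 1, 8,
       8, 7, 6, 6, 5, 5, 4, 4, 3, 3, 2, 2, 1, 1, 8, 7, 7, 6, 6, 5, 5, 4,
       4, 3, 3, 2, 2, 1, 1]))
```

```bash
python3 -m crank '[[[1.1,0,0,0,1],[2.2,0,0,0,1],[3.3,0,0,0,1],[3.3,0,0,0,1],[3.3,0,-0.7,0,1],[3.3,0,-1.4,0,1],[3.3,0,-2,0,1],[3.3,0,-2,0,1]]]' 60
cat > lk.py <<'E'
from h import *
from cell import *
def main(name=None):
    s=read_state();d=read_camera("top");W=cloud(d)
    r=-.077;R=np.array([[np.cos(r),-np.sin(r)],[np.sin(r),np.cos(r)]])
    q=W[130:230,200:330].reshape(-1,3);e=(q[:,:2]-[.5302,.0456])@R;e[:,1]+=.128;z=q[:,2]
    p=(np.array(s["position"])[:2]-[.5302,.0456])@R;p[1]+=.128
    print("TCP ext (mm)",np.round(p*1e3,1),"z",round(s["position"][2]*1e3-102,1),"F",np.round(s["contact_force"],1),"M",np.round(s["moment"],2),"g",s["gripper_force"],"t",s["t"])
    for y in np.arange(-60,36,5):
        m=(abs(e[:,1]*1e3-y)<2.5)&(abs(e[:,0]+.0045)<.010)
        if m.any():print(y,np.round((np.percentile(z[m],[10,50,90])-.102)*1e3,0),end="; ")
    print()
    if name:
        c=read_camera("side");a=cv2.resize(c["img"][110:230,200:320],(480,480),interpolation=cv2.INTER_CUBIC)
        b=cv2.resize(d["img"][140:220,230:310],(320,320),interpolation=cv2.INTER_CUBIC);b=cv2.copyMakeBorder(b,0,160,0,0,cv2.BORDER_CONSTANT)
        cv2.imwrite(name,np.hstack([a,b])[:,:,::-1])
import sys
main(sys.argv[1] if len(sys.argv)>1 else None)
E
python3 lk.py
```

```text
t: 12.15
position: [0.5073, -0.1982, 0.176]
orientation: [[0.083, 0.997, 0.001], [0.997, -0.083, -0.002], [-0.002, 0.002, -1.0]]
contact_force: [-0.5, -2.3, -3.2]
gripper_width: 0.0337
gripper_force: 60.0
TCP ext (mm) [  -4.1 -116.9] z 74.0 F [-0.5 -2.3 -3.2] M [-0.81 -0.04  0.02] g 59.99917387962341 t 12.15
-60 [ -7.  40. 382.]; -55 [29. 33. 37.]; -50 [23. 27. 31.]; -45 [12. 17. 21.]; -40 [-101.   12.   16.]; -35 [-101.   13.   17.]; -30 [-75.  12.  14.]; -25 [ 9. 12. 14.]; -20 [ 8. 10. 13.]; -15 [ 8. 10. 13.]; -10 [ 7.  8. 12.]; -5 [ 7.  9. 10.]; 0 [6. 8. 9.]; 5 [5. 7. 9.]; 10 [2. 4. 7.]; 15 [1. 5. 7.]; 20 [ 5.  7. 10.]; 25 [-2. -0.  2.]; 30 [-16. -12.   1.]; 35 [-18. -14. -12.];
```

```bash
python3 -m crank '[[[0.2,0,-0.8,0,1],[0.5,0,-1.6,0,1],[1,0,-2.4,0,1],[1.5,0,-3.1,0,1],[2.2,0,-3.8,0,1],[3,0,-4.5,0,1],[3,0,-4.5,0,1]]]' 60
python3 lk.py
```

```text
t: 12.9
position: [0.51, -0.1652, 0.221]
orientation: [[0.078, 0.997, 0.001], [0.997, -0.078, 0.0], [0.0, 0.001, -1.0]]
contact_force: [-0.1, -3.6, -2.2]
gripper_width: 0.0338
gripper_force: 60.0
TCP ext (mm) [ -4.  -83.7] z 119.0 F [-0.1 -3.6 -2.2] M [-1.29  0.09  0.05] g 59.999635219573975 t 12.9
-60 [-103.  468.  482.]; -55 [124. 473. 481.]; -50 [118. 343. 482.]; -45 [113. 295. 482.]; -40 [104. 462. 483.]; -35 [ 96. 452. 456.]; -30 [ 88. 426. 447.]; -25 [80. 83. 87.]; -20 [72. 77. 80.]; -15 [65. 68. 72.]; -10 [56. 61. 63.]; -5 [52. 55. 59.]; 0 [52. 57. 61.]; 5 [38. 48. 51.]; 10 [28. 30. 38.]; 15 [11. 15. 22.]; 20 [6. 8. 9.]; 25 [-2. -0.  3.]; 30 [-15. -13.  -5.]; 35 [-16. -14. -12.];
```

```bash
python3 -m crank '[[[0.3,0,0,0,1],[0.9,0,0.4,0,1],[0.9,0,1.2,0,1],[0.9,0,1.9,0,1],[0.9,0,2.5,0,1],[0.9,0,2.8,0,1],[0.9,0,2.8,0,1]]]' 60
python3 lk.py pics/s4.png
```

```text
t: 13.65
position: [0.5104, -0.1578, 0.1911]
orientation: [[0.082, 0.997, -0.0], [0.997, -0.082, 0.001], [0.001, -0.0, -1.0]]
contact_force: [1.4, -3.4, -5.6]
gripper_width: 0.0338
gripper_force: 60.0
TCP ext (mm) [ -4.1 -76.3] z 89.1 F [ 1.4 -3.4 -5.6] M [-1.36 -0.47 -0.08] g 59.998868107795715 t 13.65
-60 [-99. 439. 454.]; -55 [436. 449. 454.]; -50 [ 25. 447. 453.]; -45 [ 95. 446. 456.]; -40 [ 87. 445. 456.]; -35 [ 81. 435. 456.]; -30 [ 68. 425. 429.]; -25 [ 63. 412. 421.]; -20 [53. 58. 62.]; -15 [50. 53. 55.]; -10 [45. 49. 52.]; -5 [37. 42. 46.]; 0 [30. 33. 36.]; 5 [21. 26. 28.]; 10 [13. 17. 19.]; 15 [ 8. 11. 13.]; 20 [ 2.  7. 10.]; 25 [-2.  1.  2.]; 30 [-14. -12.  -1.]; 35 [-15. -13. -12.];
```

View pics/s4.png

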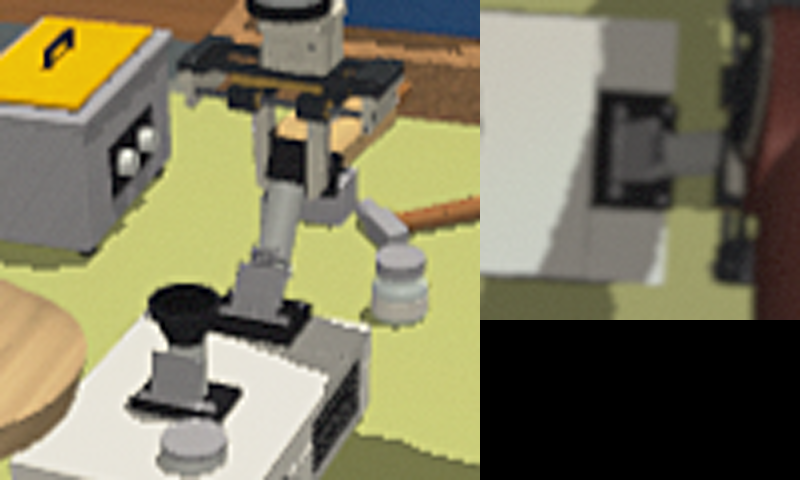

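Top view and side view show the flap lying on the tube: the flap spans (610-660,150) in the right crop, with the tube behind it at (690,150). I'll ease the grip and swing the hand over the bore.

```bash
python3 -m crank '[[[0,0,0,0,1],[0,0,0,0,1],[0.8,0,-0.3,0,1],[1.6,0,-0.6,0,1],[2.4,0,-0.85,0,1],[3.2,0,-1.05,0,1],[3.2,0,-1.05,0,1]]]' 12
python3 lk.py
```

```text
t: 14.45
position: [0.5136, -0.124, 0.2031]
orientation: [[0.079, 0.997, 0.002], [0.997, -0.079, 0.001], [0.001, 0.001, -1.0]]
contact_force: [0.9, -1.5, -1.5]
gripper_width: 0.0338
gripper_force: 12.0
TCP ext (mm) [ -3.5 -42.4] z 101.1 F [ 0.9 -1.5 -1.5] M [-0.49 -0.38 -0.07] g 12.000585794448853 t 14.45
-60 [448. 449. 464.]; -55 [448. 450. 464.]; -50 [448. 462. 467.]; -45 [448. 451. 465.]; -40 [449. 450. 466.]; -35 [449. 459. 466.]; -30 [448. 451. 467.]; -25 [448. 456. 466.]; -20 [448. 460. 465.]; -15 [ 80. 458. 464.]; -10 [ 66. 458. 466.]; -5 [ 58. 459. 467.]; 0 [ 52. 446. 463.]; 5 [ 40. 436. 440.]; 10 [ 26. 415. 431.]; 15 [10. 16. 23.]; 20 [ 4.  8. 11.]; 25 [-2. -0.  2.]; 30 [-14. -13.  -4.]; 35 [-16. -13. -12.];
```

```bash
python3 -m crank '[[[0.7,0,-0.1,0,1],[1.4,0,-0.2,0,1],[2,0,-0.2,0,1],[2.6,0,-0.2,0,1],[2.6,0,-0.2,0,1]]]' 12
python3 lk.py pics/s5.png
```

```text
t: 15.0
position: [0.5156, -0.0987, 0.2046]
orientation: [[0.08, 0.997, 0.001], [0.997, -0.08, 0.001], [0.001, 0.001, -1.0]]
contact_force: [2.4, -1.6, -0.5]
gripper_width: 0.0336
gripper_force: 12.0
TCP ext (mm) [ -3.5 -17. ] z 102.6 F [ 2.4 -1.6 -0.5] M [-0.34 -0.67 -0.  ] g 12.000486105680466 t 15.0
-60 [432. 437. 441.]; -55 [448. 459. 461.]; -50 [458. 464. 469.]; -45 [458. 463. 469.]; -40 [449. 461. 469.]; -35 [450. 461. 465.]; -30 [449. 452. 467.]; -25 [449. 453. 468.]; -20 [450. 457. 469.]; -15 [449. 453. 470.]; -10 [450. 453. 468.]; -5 [449. 463. 468.]; 0 [450. 463. 468.]; 5 [449. 456. 466.]; 10 [449. 460. 467.]; 15 [ 27. 461. 467.]; 20 [  9. 459. 467.]; 25 [ -2. 449. 462.]; 30 [-13. 439. 442.]; 35 [-15. 427. 434.];
```

View pics/s5.png

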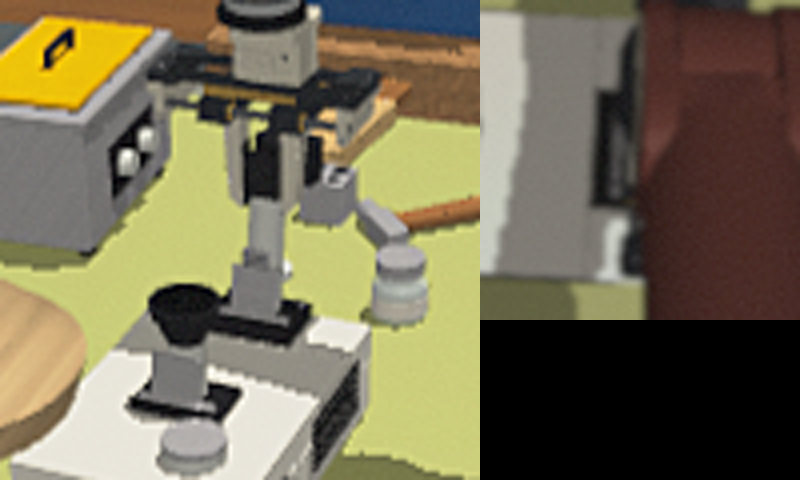

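The tube is nearly upright, with the flap leaning on it at (258,285) in the left crop. I'll finish the swing and ease it down.

```bash
python3 -m crank '[[[0.5,0.05,0,0,1],[1,0.1,0,0,1],[1,0.1,0.2,0,1],[1,0.1,0.4,0,1],[1,0.1,0.6,0,1],[1,0.1,0.6,0,1]]]' 12
python3 lk.py|head -1
```

```text
t: 15.7
position: [0.5168, -0.0901, 0.198]
orientation: [[0.082, 0.997, -0.0], [0.997, -0.082, 0.001], [0.001, -0.0, -1.0]]
contact_force: [1.7, -1.6, -1.9]
gripper_width: 0.0338
gripper_force: 12.0
TCP ext (mm) [-2.9 -8.3] z 96.0 F [ 1.7 -1.6 -1.9] M [-0.46 -0.66  0.04] g 11.999842822551727 t 15.7
```

```bash
python3 -m crank '[[[0,0.05,0.25,0,1],[0.05,0.1,0.5,0,1],[0.1,0.1,0.75,0,1],[0.1,0.1,1,0,1],[0.1,0.1,1,0,1]]]' 12
python3 lk.py|head -1
```

```text
t: 16.25
position: [0.5174, -0.0894, 0.1877]
orientation: [[0.082, 0.997, -0.002], [0.997, -0.082, 0.0], [0.0, -0.002, -1.0]]
contact_force: [0.2, -2.5, -3.0]
gripper_width: 0.0335
gripper_force: 12.0
TCP ext (mm) [-2.4 -7.6] z 85.7 F [ 0.2 -2.5 -3. ] M [-0.56 -0.35 -0.  ] g 11.999768167734146 t 16.25
```

```bash
python3 -m crank '[[[0.05,0,0.25,0,1],[0.1,0,0.5,0,1],[0.1,0,0.75,0,1],[0.1,0,0.95,0,1],[0.1,0,0.95,0,1]]]' 12
python3 lk.py|head -1
python3 -m crank '[[[0,-0.06,0,0.14,1],[0.02,-0.13,0,0.28,1],[0.04,-0.19,0,0.42,1],[0.04,-0.19,0,0.42,1]]]' 12
python3 lk.py|head -1
```

```text
t: 16.8
position: [0.5177, -0.0885, 0.1785]
orientation: [[0.082, 0.997, -0.001], [0.997, -0.082, 0.0], [0.0, -0.001, -1.0]]
contact_force: [0.0, -3.0, -2.5]
gripper_width: 0.0341
gripper_force: 12.0
TCP ext (mm) [-2.2 -6.6] z 76.5 F [ 0.  -3.  -2.5] M [-0.74 -0.14  0.03] g 11.999714076519012 t 16.8
t: 17.25
position: [0.5169, -0.0879, 0.1791]
orientation: [[0.481, 0.877, 0.002], [0.877, -0.481, -0.001], [0.0, 0.002, -1.0]]
contact_force: [1.3, -2.6, -2.1]
gripper_width: 0.034
gripper_force: 12.0
TCP ext (mm) [-3.  -6.2] z 77.1 F [ 1.3 -2.6 -2.1] M [-0.91 -0.41  0.01] g 12.001220136880875 t 17.25
```

```bash
python3 -m crank '[[[0,-0.06,0,0.14,1],[0.02,-0.13,0,0.28,1],[0.04,-0.19,0,0.42,1],[0.07,-0.24,0,0.56,1],[0.11,-0.3,0,0.7,1],[0.15,-0.34,0,0.84,1],[0.2,-0.38,0,0.98,1],[0.25,-0.42,0,1.12,1]]]' 12
python3 lk.py|head -1; python3 -c "
from h import *
go(.5,0,.2,-94.4)"
```

```text
t: 18.1
position: [0.515, -0.086, 0.1797]
orientation: [[0.999, -0.054, 0.004], [-0.054, -0.999, -0.004], [0.004, 0.003, -1.0]]
contact_force: [0.9, -6.2, -0.6]
gripper_width: 0.0346
gripper_force: 12.0
TCP ext (mm) [-5.  -4.4] z 77.7 F [ 0.9 -6.2 -0.6] M [-1.71 -0.21  0.01] g 11.983675807714462 t 18.1
 shift [-1.99 -8.48 -2.08] turn 0.018 | pos [ 0.515  -0.0858  0.1796] ya -93.36 q [-0.07  0.48  0.27  1.86 -0.17  0.82 -1.33] t 18.15 F [ 1.2 -7.  -0.3] w 0.034 g 12.0
```

```bash
python3 -m crank '[[[0,0.1,0,0.018,1],[0,0.2,0.2,0.018,1],[0,0.2,0.4,0.018,1],[0,0.2,0.6,0.018,1],[0,0.2,0.6,0.018,1]]]' 12
python3 lk.py|head -1
```

```text
t: 18.65
position: [0.5152, -0.0868, 0.1738]
orientation: [[0.998, -0.068, 0.004], [-0.068, -0.998, -0.002], [0.004, 0.001, -1.0]]
contact_force: [2.7, -4.9, 2.5]
gripper_width: 0.0338
gripper_force: 12.0
TCP ext (mm) [-4.8 -5.2] z 71.8 F [ 2.7 -4.9  2.5] M [-1.34 -0.47  0.01] g 11.996355056762695 t 18.65
```

```bash
python3 -m crank '[[[0,0.05,0.1,0,1],[0,0.05,0.2,0,1],[0,0.05,0.3,0,1],[0,0.05,0.3,0,1]]]' 12
python3 lk.py pics/s6.png|head -1
```

```text
t: 19.1
position: [0.5157, -0.0872, 0.173]
orientation: [[0.998, -0.068, 0.006], [-0.068, -0.998, -0.001], [0.006, 0.0, -1.0]]
contact_force: [-1.7, -4.4, 14.9]
gripper_width: 0.0337
gripper_force: 17.6
TCP ext (mm) [-4.2 -5.6] z 71.0 F [-1.7 -4.4 14.9] M [-0.93  0.36 -0.02] g 17.559999162331223 t 19.1
```

View pics/s6.png

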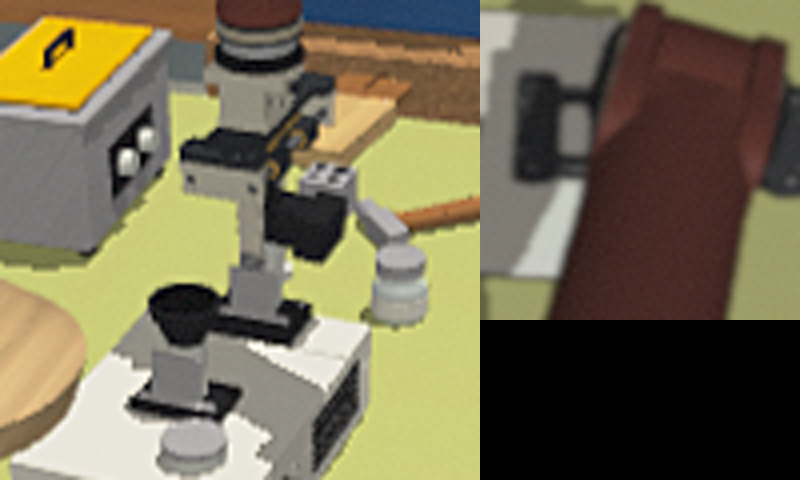

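The nozzle is upright with its mouth to the front. However, the near fingertip at (250,262) is right at the flap's top edge, and the force jumped. I'll back off and re-grip higher, so that only the nozzle presses.

```bash
python3 -m crank '[[[0,0,-0.2,0,1],[0,0,-0.35,0,1],[0,0,-0.35,0,1]]]' 12
python3 lk.py|head -1
python3 -m crank '[[[0,0,0,0,0.5],[0,0,0,0,0.5],[0,0,-0.2,0,0.5],[0,0,-0.6,0,0.5],[0,0,-1,0,0.5],[0,0,-1,0,0.5]]]' 12
python3 - <<'E'
from h import *
from cell import *
c=read_camera("side");W=cloud(c);go(.5,0,.2,-94.4)
r=-.077;R=np.array([[np.cos(r),-np.sin(r)],[np.sin(r),np.cos(r)]])
im=c["img"].astype(int);e=(W[...,:2]-[.5302,.0456])@R;e[...,1]+=.128;z=W[...,2]-.102
hood=(im.sum(2)<130)&(e[...,0]<-.03)&(e[...,0]>-.1)&(abs(e[...,1])<.05)&(z>.04)&(z<.14)
q=np.c_[e[hood],z[hood]];print(len(q),np.percentile(q,[2,50,98],axis=0))
E
```

```text
t: 19.5
position: [0.515, -0.087, 0.1736]
orientation: [[0.998, -0.068, 0.004], [-0.068, -0.998, -0.001], [0.004, 0.001, -1.0]]
contact_force: [2.5, -6.1, -0.9]
gripper_width: 0.0342
gripper_force: 12.6
TCP ext (mm) [-5.  -5.3] z 71.6 F [ 2.5 -6.1 -0.9] M [-1.38 -0.64 -0.01] g 12.593118231743574 t 19.5
t: 20.15
position: [0.5136, -0.086, 0.184]
orientation: [[0.998, -0.069, 0.001], [-0.069, -0.998, 0.0], [0.001, -0.0, -1.0]]
contact_force: [0.2, -0.6, 0.5]
gripper_width: 0.0463
gripper_force: 0.6
 shift [-1.95 -8.5  -1.61] turn 0.008 | pos [ 0.5137 -0.0861  0.1839] ya -93.95 q [-0.07  0.48  0.28  1.86 -0.17  0.83 -1.34] t 20.2 F [-0.5 -1.4  1.4] w 0.0467 g 0.6
201 [[-0.07452627 -0.03511753  0.07231479]
 [-0.05836524  0.005395    0.10244522]
 [-0.03163323  0.02256181  0.11397571]]
```

```bash
python3 -m crank '[[[0,0.1,0,0,0.5],[0,0.1,0,0,1],[0,0.1,0,0,1],[0,0.1,0,0,1],[0,0.1,0,0,1]]]' 15
python3 lk.py|head -1
python3 -m crank '[[[0,0,0.1,0,1],[0,0,0.2,0,1],[0,0,0.2,0,1]]]' 15
python3 lk.py|head -1
```

```text
t: 20.7
position: [0.5138, -0.0877, 0.1835]
orientation: [[0.998, -0.069, 0.001], [-0.069, -0.998, -0.001], [0.001, 0.001, -1.0]]
contact_force: [-0.1, -2.7, 0.5]
gripper_width: 0.0342
gripper_force: 15.0
TCP ext (mm) [-6.1 -6.2] z 81.5 F [-0.1 -2.7  0.5] M [-0.59 -0.22 -0.02] g 14.963968992233276 t 20.7
t: 21.05
position: [0.5138, -0.0877, 0.1816]
orientation: [[0.998, -0.069, 0.001], [-0.069, -0.998, -0.001], [0.001, 0.001, -1.0]]
contact_force: [1.0, -3.3, 1.6]
gripper_width: 0.034
gripper_force: 15.0
TCP ext (mm) [-6.1 -6.1] z 79.6 F [ 1.  -3.3  1.6] M [-0.8  -0.25  0.04] g 14.966986030340195 t 21.05
```

```bash
python3 -m crank '[[[0,0,0.1,0,1],[0,0,0.2,0,1],[0,0,0.2,0,1]]]' 15
python3 lk.py|head -1
python3 -m crank '[[[0,0,0.1,0,1],[0,0,0.15,0,1],[0,0,0.15,0,1]]]' 15
python3 lk.py|head -1
```

```text
t: 21.4
position: [0.5141, -0.0877, 0.1807]
orientation: [[0.998, -0.069, 0.002], [-0.069, -0.998, -0.001], [0.002, 0.0, -1.0]]
contact_force: [-0.3, -4.0, 8.3]
gripper_width: 0.0336
gripper_force: 15.0
TCP ext (mm) [-5.8 -6.2] z 78.7 F [-0.3 -4.   8.3] M [-0.87  0.25  0.02] g 14.97698575258255 t 21.4
t: 21.75
position: [0.5148, -0.0878, 0.1803]
orientation: [[0.998, -0.069, 0.004], [-0.069, -0.998, -0.001], [0.004, 0.0, -1.0]]
contact_force: [-1.2, -3.9, 13.1]
gripper_width: 0.0338
gripper_force: 15.0
TCP ext (mm) [-5.1 -6.2] z 78.3 F [-1.2 -3.9 13.1] M [-0.71  0.34  0.03] g 15.000831484794617 t 21.75
```

```bash
cat > hd.py <<'E'
from h import *
from cell import *
r=-.077;R=np.array([[np.cos(r),-np.sin(r)],[np.sin(r),np.cos(r)]])
for cam in("side","top"):
    c=read_camera(cam);W=cloud(c);e=(W[...,:2]-[.5302,.0456])@R;e[...,1]+=.128;z=W[...,2]-.102
    m=(e[...,0]<-.045)&(e[...,0]>-.065)&(abs(e[...,1]+.002)<.022)&(abs(z-.11)<.012)
    k=(abs(e[...,0])<.09)&(e[...,1]>.04)&(e[...,1]<.1)&(abs(z+.01)<.008)
    if m.sum()>4:print(cam,"hood top",m.sum(),np.percentile(z[m],[10,25,50,75,90]).round(4),"case",np.median(z[k]).round(4))
    h=(e[...,0]<-.01)&(e[...,0]>-.09)&(abs(e[...,1])<.04)&(abs(z-.095)<.025)&(c["img"].sum(2)<160)
    if h.sum()>9:
        q=np.c_[e[h],z[h]];print("hood ext",h.sum(),np.percentile(q,[2,50,98],axis=0).round(4).tolist())
E
python3 hd.py
```

```text
side hood top 37 [0.1054 0.1065 0.1073 0.1087 0.1094] case -0.0092
hood ext 255 [[-0.0733, -0.033, 0.0728], [-0.0505, 0.0092, 0.102], [-0.0124, 0.024, 0.1123]]
```

The hood top is at the home height, and there is a firm stop at about 13 N. I'll release.

```bash
python3 -m crank '[[[0,0,-0.15,0,1],[0,0,-0.2,0,1],[0,0,-0.2,0,0.4],[0,0,-0.2,0,0.3],[0,0,-0.2,0,0.3],[0,0,-0.2,0,0.3],[0,0,-2,0,0.3],[0,0,-4,0,0.3]]]' 15
python3 -m crank '[[[0,0,-4,0,0.3],[0,0,-8,0,0.3],[-4,0,-10,0,0.3],[-8,4,-10,0,0.3],[-8,8,-10,0,0.3],[-8,12,-10,0,0.3],[-8,15,-10,0,0.3],[-8,15,-10,0,0.3]]]'
python3 hd.py; python3 lk.py pics/s7.png
```

```text
t: 22.7
position: [0.5122, -0.086, 0.2172]
orientation: [[0.998, -0.068, -0.004], [-0.068, -0.998, 0.002], [-0.004, -0.001, -1.0]]
contact_force: [0.3, 0.4, 0.2]
gripper_width: 0.0649
gripper_force: 0.0
t: 23.5
position: [0.4214, -0.2352, 0.3177]
orientation: [[0.997, -0.077, -0.001], [-0.077, -0.997, -0.001], [-0.001, 0.002, -1.0]]
contact_force: [-0.3, 0.4, -0.0]
gripper_width: 0.0649
gripper_force: 0.0
side hood top 45 [0.1034 0.1073 0.1093 0.1101 0.1109] case -0.0093
hood ext 250 [[-0.0698, -0.0371, 0.0715], [-0.048, 0.0027, 0.1026], [-0.0122, 0.0198, 0.1132]]
top hood top 118 [0.1058 0.1069 0.1087 0.111  0.1124] case -0.0097
hood ext 334 [[-0.0657, -0.0327, 0.0942], [-0.0438, -0.0086, 0.1089], [-0.0117, 0.0171, 0.1135]]
TCP ext (mm) [ -85.6 -155.5] z 215.4 F [0.3 0.8 0.1] M [0.05 0.02 0.06] g 0.0 t 23.6
-60 [-106. -102.  -99.]; -55 [-103. -102.  -98.]; -50 [-103. -102.  -98.]; -45 [-107. -106. -105.]; -25 [108. 110. 111.]; -20 [108. 110. 113.]; -15 [108. 109. 112.]; -10 [109. 111. 113.]; -5 [109. 112. 113.]; 0 [109. 111. 114.]; 5 [ 83. 106. 112.]; 10 [55. 60. 64.]; 15 [25. 38. 42.]; 20 [ 7.  8. 11.]; 25 [-3. -0.  3.]; 30 [-15. -12.  -8.]; 35 [-17. -15. -12.];
```

View pics/s7.png

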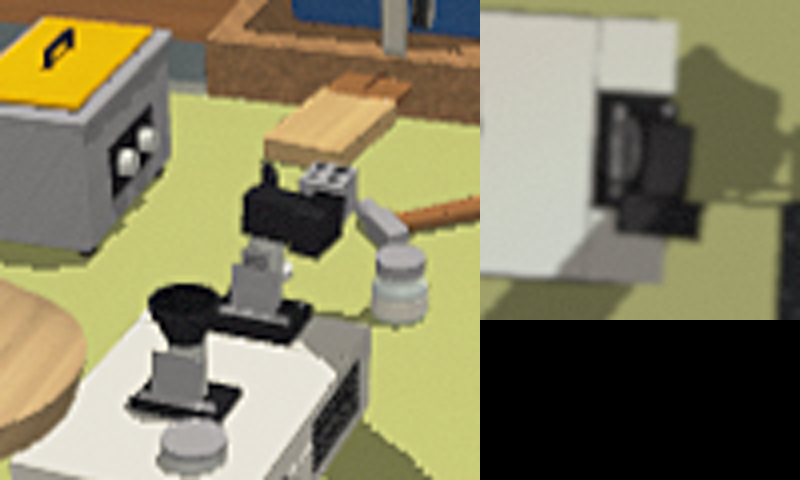

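The nozzle stands in the inlet with its mouth forward and the flap leaning on it (right crop: flap at (625,140), head at (665,165)). I'll check position and tilt once more.

```bash
python3 - <<'E'
from h import *
from cell import *
r=-.077;R=np.array([[np.cos(r),-np.sin(r)],[np.sin(r),np.cos(r)]])
def ext(W):
    e=(W[...,:2]-[.5302,.0456])@R;e[...,1]+=.128;return e,W[...,2]-.102
for nm,c in(("before",dict(np.load("pics/top0.npz"))),("now",read_camera("top"))):
    W=cloud(c);e,z=ext(W);im=c["img"].astype(int)
    d=(im.sum(2)<170)&(abs(e[...,0])<.06)&(e[...,1]>-.03)&(e[...,1]<.05)&(z<.012)&(z>-.03)
    q=e[d];print(nm,"fitting dark +y edge",np.percentile(q[:,1],[90,95,98]).round(4),"x",np.percentile(q[:,0],[3,97]).round(4))
    h=(abs(z-.11)<.01)&(abs(e[...,0])<.09)&(abs(e[...,1])<.06)
    if nm=="now":
        r2=cv2.minAreaRect((e[h]*1000).astype(np.float32));print(r2,cv2.boxPoints(r2).round(0).tolist())
        q=np.c_[e[h],z[h]];A=np.c_[q[:,:2],np.ones(len(q))];print("plane slopes",np.linalg.lstsq(A,q[:,2],rcond=None)[0])
E
```

```text
before fitting dark +y edge [0.0309 0.0317 0.0325] x [-0.0421  0.0408]
now fitting dark +y edge [0.031  0.0318 0.0322] x [-0.0407  0.0405]
((-29.473339080810547, -10.41649055480957), (56.69981002807617, 80.00032806396484), 87.6563720703125) [[-71.0, -37.0], [9.0, -40.0], [12.0, 16.0], [-68.0, 20.0]]
plane slopes [0.04806489 0.0531969  0.11156993]
```

```bash
python3 -c "
from cell import *
print(job_done())"
```

```text
the job is handed in; nothing more can be done
None
```

I handed the job in: the elbow nozzle stands released in the free inlet, about 39 mm deep and tilted about 0.07 rad, with its mouth to the front and the flap leaning on it. No verdict came back, and one fingertip may have touched the flap's edge: the wrist read 14.9 N, against the 15 N limit.

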